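# Fit a new sole pad in the boot press bracket

## Robot

A 6-joint arm with a two-finger parallel gripper is mounted at the origin on the work surface. World frame = base frame: x ahead of the robot, y to its left, z up, the work surface at z = 0. Lengths are in m, angles in rad, forces in N, time in s.
With the tool pointing down it reaches from about 0.35 to 0.975 m from the base axis. Payload 4.9 kg.
Tool frame: the origin (TCP) lies at the very end of the fingers, on their centre line; the grasp point (between the pads) lies 19 mm behind it (ctrl.grip_point_offset is the distance from the TCP to the grasp point, in m); z points along the fingers, y is the line along which they close (so a half turn about z gives the same grasp; the last joint's range is limited). The gripper opens to 85 mm and grips with 20 to 120 N. Pads are 22 mm wide; open, the fingers measure 114 mm over their backs; the gripper's body (76 mm by 85 mm) begins 54 mm behind the grasp point. The pads swing forward as they close: fully open they stand 13 mm farther back than shut.
Start: joints at [-1.45, 0.053, 1.613, -0, 1.476, -0.119], TCP at [0.148, -0.607, 0.231] pointing down, gripper open.
Joint ranges: [-3.01, 3.01], [-1.01, 2.22], [0.06, 2.58], [-1.02, 4.17], [0.09, 2.62], [-3.14, 3.14]. Speed limits (rad/s): [2.57, 2.57, 3.14, 3.14, 3.14, 3.14].

## Interface

Orientations are given as a rotation vector (axis times angle).
In Python, from station import ctrl gives the robot as it stands.
- The arm moves only by the tool send_rows, never from a script. Its argument "rows" is a list of rows, each a list of 3 entries, a list of its own where there are three numbers: the finger opening in cm, from 0 to 8.54, then the shift along the tool's x, y, z in cm, then the turn about the tool's z in degrees. A call has 1 to 10 rows; each row shifts and turns the commanded pose from where the row before left it, along the tool's axes as they then stand; what a row does not reach is not made up. A row lasts 1/8 s, in which the tool goes at most 62.5 mm and 10.7 degrees, less where a joint would pass 70% of its speed; a pose out of reach is approached as far as the arm can. A call with a gripper value outside its range is refused whole. The fingers move at their own pace and stop on an object; "newtons" is the grip in N (left out, the last holds). Time passes only in rows, so rows that do not move let the fingers close. It gives the time, the measured TCP pose, the force, the opening and the grip force at its end, in the units of the state.
- ctrl.get_obs(): the state, without advancing time (a new reading comes with each control period).
- ctrl.get_image(name): name is "scene" or "top" or "wrist"; returns a dict with "frame" (400x640x3 uint8, red, green, blue), "range_z" (400x640 float32, m along the optical axis (not along the pixel's ray), 0 where there is no reading), "fx", "fy", "cx", "cy" (pixels), "cam_to_world" (4x4, takes a point from camera to world coordinates). Camera axes: x right, y down, z forward; pixel columns grow to the right and rows downward; lengths in m; the calibration is good to about 2 mm. A picture is of the moment at which its call begins.
- ctrl.finish_job(): hands the job in; it is judged then, once.
The state is a dict: "t": time; "q": joint angles; "dq": joint speeds; "effort": joint torques, N m; "tool_pos": TCP position; "tool_rot": TCP orientation; "contact_force": force on the tool from outside, world axes, zero at the start; "wrist_torque": the same for the moment, N m; "opening": finger opening in m; "grip_force": force on a finger pad.
Only numpy, scipy, OpenCV 4.12 (cv2) and the standard library are available. Lean on these libraries where they do the work, as an engineer would, in place of code of your own. Each camera call takes 0.05 s, during which the arm holds its last target. There are 200 camera calls.

## Task

Fit the orange sole pad into the red bracket: swing the hold-down bar clear, slide the pad's two ears down the slots past the brass spring clips until the plate sits flat on the bracket's floor, then swing the bar fully back over the pad and let go. Leave the worn grey pad and the other things on the bench where they are.

Things in the scene. Friction and masses are not known exactly. Their poses are not given: they have to be found in the camera images.
- pad_center (a point): Centre of the new sole pad, 19 mm above its underside. It lies flat on the bench, right side up: an aluminium backing plate 70 mm along the pad's x, 90 mm along its y, 6 mm thick, with an ear 18 mm wide (x) sticking 20 mm out of each y end (130 mm over the ears), and an orange rubber block on the plate. About 0.25 kg. Alike under a half turn about z.
- pad_top (a point): Centre of the top of the orange block, 38 mm above the pad's underside, axes as the pad's. The block is 40 mm (x) by 74 mm (y) and stands 32 mm above the plate. Grip it across its 40 mm.
- bracket: Red steel bracket fixed to the bench, origin at the centre of its underside. Base 100 mm (x) by 210 mm (y), 12 mm thick; the base's top is the floor on which the plate must lie. A dark post with a slot, open upwards, stands at each y end and takes one ear. The seated pad has its y axis along the bracket's y, either way round.
- slot_left (a point): Middle of the mouth of the slot at the bracket's +y end, level with the post tops, 50 mm above the bracket's underside. The slot is 21 mm wide along x, flaring to about 32 mm at the mouth; its cheeks cover 48 to 68 mm from the bracket's centre along y, where the end wall stands.
- slot_right (a point): The same at the -y end. Each slot has two facing brass spring clips, ramps that narrow it to about 14 mm at 22 mm above the bracket's underside: let go, the pad rests on them about 15 mm too high; pushed down with 6 to 10 N (keep below 20 N) its ears snap beneath them.
- seat (a point): Where the centre of the seated pad comes to lie: on the bracket's axis, 31 mm above its underside. Axes as the bracket's.
- holddown (a joint): Angle of the steel hold-down bar, which turns on an upright pivot at the bracket's -y end: 0 = shut against its stop, straight along the bracket's y over the pad; it grows as the knob end swings level towards the bracket's +x (clockwise from above), up to 1.9; starts at 0 to 0.3; well clear of the pad from 1.3. Friction holds it where it is left; about 1 N at the knob moves it.
- holddown_knob (a point): Centre of the upright round black knob on the bar, 24 mm diameter, 32 mm tall (16 mm below and above this point), fixed to the bar 126 mm from the pivot axis; it turns with the bar.
- holddown_pivot (a point): Point on the bar's upright pivot axis, 94 mm from the bracket's centre towards its -y, at the height of the bar's underside, 53 mm above the bracket's underside. The bar is 22 mm wide and 8 mm thick; it passes 3 mm above the block of a seated pad and cannot pass over a pad that is not pushed down.
- worn_pad_center (a point): Centre of the worn pad, of the same shape as the new one but with a dark grey block and a dark plate; it lies beside it, 19 mm above its underside. Leave it.
- spray_can: Upright spray can with a blue label, 54 mm diameter, 160 mm tall; origin under its centre. Leave it.
- screwdriver: Red-handled screwdriver lying on the bench, 200 mm long, origin on its underside. Leave it.
- puck: Black rubber puck lying flat, 76 mm diameter, 25 mm thick; origin under its centre. Leave it.
- hone: Red-brown honing stone, 130 x 50 x 25 mm, lying flat; origin under its centre. Leave it.
- skate_runner: White plastic skate blade holder with a steel blade, 200 mm long, about 60 mm wide, 34 mm tall, lying on its side at the back; origin under it. Leave it.

How it is judged:
On the way, in this order (a step that is already met when the one before it is completed fails the run):
1. the hold-down bar is swung clear (more than 0.8 rad open) (value of joint holddown above 0.8 rad), for 0.1 s.
2. the pad sits flat on the bracket's floor, both ears under the clips, while the bar is still open (horizontal distance between pad_center and seat below 0.006 m and z of pad_center in the frame of bracket between 0.0285 and 0.0335 m and angle between pad_center's own z axis and vertical below 0.04 rad and angle between the y axis of pad_center and the y axis of bracket, either way round below 0.08 rad and value of joint holddown above 0.5 rad), for 0.2 s.
At the end, for the whole second after the job is handed in: The orange pad lies flat in the bracket, its centre within 6 mm (level) and 2.5 mm (height) of the seat, tilted less than 0.04 rad and its length along the bracket's within 0.08 rad; the hold-down bar is shut to less than 0.12 rad; the pad is at rest (horizontal distance between pad_center and seat below 0.006 m and z of pad_center in the frame of bracket between 0.0285 and 0.0335 m and angle between pad_center's own z axis and vertical below 0.04 rad and angle between the y axis of pad_center and the y axis of bracket, either way round below 0.08 rad and value of joint holddown below 0.12 rad and linear speed of pad below 0.02 m/s); the robot touches nothing.
It fails at once if the worn pad is moved more than 30 mm (distance of worn_pad_center from where it was at the start of the episode above 0.03 m).
It fails at once if the spray can, screwdriver, puck, hone or skate runner is moved more than 30 mm (distance of any of spray_can, screwdriver, puck, hone, skate_runner from where it was at the start of the episode above 0.03 m).
It also fails if it takes over 72 s, if anything falls off the work surface, if the arm or the gripper's body presses on something with over 40 N, if the wrist force passes 120 N, or if a joint passes its speed limit or range.

## Working session

There is one attempt and no reset: what is moved stays moved. The work goes in short steps, Python scripts to look and compute and a tool call to move; the robot and the scene stay as the last step left them, time stands still between calls to the robot, and variables do not carry over. Pictures are saved under pics/ and viewed, at most 10 in all, crops included, and the job is handed in when it is done.

Besides the shell and the picture viewer there is one more tool, called after ">>>" by a JSON object that holds its "op" and its "data", one argument or row to a line. send_rows: Moves the arm, as the interface text tells. Its arguments: {"type":"object","properties":{"rows":{"type":"array","items":{"type":"array"}},"newtons":{"type":"number"}},"required":["rows"]}

```bash
mkdir -p pics
cat > h.py <<'E'
import numpy as np, cv2
from station import ctrl
def pts(im):
    r=im["range_z"]; v,u=np.mgrid[:r.shape[0],:r.shape[1]]
    c=np.stack([(u-im["cx"])/im["fx"]*r,(v-im["cy"])/im["fy"]*r,r,np.ones_like(r)],-1)
    return (c@np.array(im["cam_to_world"]).T)[...,:3]
def save(im,n): cv2.imwrite("pics/"+n,im["frame"][...,::-1])
E
python3 - <<'E'
from h import *
im=ctrl.get_image("top"); save(im,"top0.png"); np.savez("top0.npz",P=pts(im),f=im["frame"],z=im["range_z"])
print(im["fx"],np.array(im["cam_to_world"]).round(3))
o=ctrl.get_obs(); print(o)
E
```

```text
377.0570960024246 [[ 1.600e-02 -9.950e-01  9.500e-02  4.750e-01]
 [-1.000e+00 -1.700e-02 -1.700e-02  1.000e-03]
 [ 1.800e-02 -9.500e-02 -9.950e-01  1.023e+00]
 [ 0.000e+00  0.000e+00  0.000e+00  1.000e+00]]
{'t': 0.05, 'q': array([-1.44999023e+00,  5.33685379e-02,  1.61425784e+00, -1.44417746e-05,
        1.47596997e+00, -1.19004496e-01]), 'dq': array([-2.79423270e-05, -1.81817177e-03, -3.29055476e-03, -8.08053109e-04,
        8.90052374e-04,  6.24194444e-04]), 'effort': array([-3.19150458e-04, -3.95181620e+01, -3.71660721e+01, -1.69483951e-04,
        4.11612258e-03,  8.49458701e-06]), 'tool_pos': array([ 0.14837011, -0.60651631,  0.23007736]), 'tool_rot': array([-3.11704636e+00, -3.75554092e-01,  2.53999892e-05]), 'contact_force': array([-1.22599033, -0.25076749, -0.03299169]), 'wrist_torque': array([-0.03248514,  0.0017046 , -0.0077844 ]), 'grip_force': 0.0, 'opening': 0.08549110010799574}
```

View pics/top0.png

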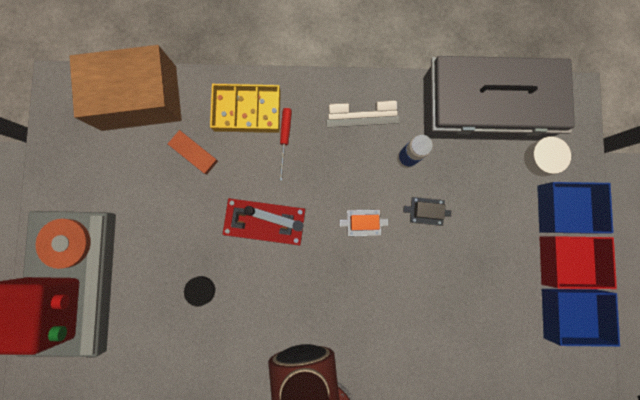

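The top view shows the red bracket at about (264,222), with the pivot at its right end (297,226) and the knob at (249,211). The orange pad is at (364,222) and the worn pad at (428,211).

Run:
```python
from h import *
d=np.load("top0.npz"); P=d["P"]; f=d["f"]; hsv=cv2.cvtColor(f,cv2.COLOR_RGB2HSV)
def box(m,name):
    m=m&(d["z"]>0); q=P[m][:,:2].astype(np.float32); r=cv2.minAreaRect(q)
    print(name,m.sum(),np.round(r[0],4),np.round(r[1],4),round(r[2],1),"mean",P[m].mean(0).round(4),"zr",np.percentile(P[m][:,2],[5,50,95]).round(4))
def roi(x0,x1,y0,y1):
    m=np.zeros(f.shape[:2],bool); m[y0:y1,x0:x1]=1; return m
H,S,V=hsv[...,0],hsv[...,1],hsv[...,2]
R=roi(215,315,190,255)
box(R&((H<5)|(H>175))&(S>150)&(P[...,2]<.03),"red")
A=roi(335,395,200,245)
box(A&(H<15)&(S>140)&(P[...,2]>.03),"orange")
box(A&(P[...,2]>.004)&(P[...,2]<.02),"plate")
box(roi(400,455,190,235)&(P[...,2]>.005),"worn")
box(R&(P[...,2]>.053)&(S<70)&(V>110),"bar")
box(R&(P[...,2]>.068),"knob")
box(roi(240,258,200,218)&(V<60),"knobdark")
box(roi(288,304,215,236)&(S<90),"pivot area")
```

```text
red 1810 [0.5104 0.1428] [0.2082 0.0977] 83.3 mean [0.507  0.1466 0.0121] zr [0.0091 0.0121 0.0152]
orange 412 [ 0.5118 -0.1244] [0.0367 0.0714] 0.9 mean [ 0.5119 -0.124   0.0382] zr [0.0353 0.0383 0.041 ]
plate 522 [ 0.5104 -0.1276] [0.116  0.1592] 2.1 mean [ 0.5101 -0.1231  0.0067] zr [0.0043 0.0064 0.0096]
worn 854 [ 0.5317 -0.2976] [0.1117 0.1343] 7.8 mean [ 0.5441 -0.2948  0.0237] zr [0.0055 0.0335 0.0404]
bar 337 [0.5143 0.1001] [0.1285 0.0211] 73.6 mean [0.5175 0.1109 0.0611] zr [0.0581 0.0611 0.0638]
knob 115 [0.5161 0.1106] [0.1475 0.0253] 74.5 mean [0.5265 0.1409 0.085 ] zr [0.0682 0.0913 0.0944]
knobdark 86 [0.5333 0.1791] [0.0175 0.0408] 0.7 mean [0.5329 0.1723 0.0844] zr [0.0457 0.0922 0.0947]
pivot area 193 [0.5008 0.0552] [0.0512 0.0396] 0.5 mean [0.5005 0.0572 0.0568] zr [0.0025 0.0623 0.0689]
```

```bash
cat > go.py <<'E'
import sys
from h import *
from scipy.spatial.transform import Rotation as R
# go.py x y z yawdeg : world target, direction of tool y (mod 180) -> turn then shift (cm) in tool axes after the turn
def go(x,y,z,yaw):
    o=ctrl.get_obs(); M=R.from_rotvec(o["tool_rot"]).as_matrix()
    cur=np.degrees(np.arctan2(M[1,1],M[0,1])); t=-(yaw-cur); t=(t+90)%180-90
    M2=M@R.from_euler("z",t,degrees=True).as_matrix()
    d=M2.T@(np.array([x,y,z])-o["tool_pos"])*100
    print("t",round(o["t"],2),"tcp",o["tool_pos"].round(4),"tilt",M[:,2].round(3),"yaw",cur.round(1),"q6",o["q"][5].round(2),"| turn",round(t,1),"shift cm",d.round(2),"F",np.round(o["contact_force"],1))
if __name__=="__main__": go(*map(float,sys.argv[1:5]))
E
# above the knob, cage: tool y tangential = 73.6-90
python3 go.py 0.535 0.170 0.23 -16.4; python3 go.py 0.42 0.03 0.30 -16.4
```

```text
t 0.05 tcp [ 0.1484 -0.6065  0.2301] tilt [-0.     0.002 -1.   ] yaw -76.3 q6 -0.12 | turn -59.9 shift cm [85.41 15.17  0.15] F [-1.2 -0.3 -0. ]
t 0.05 tcp [ 0.1484 -0.6065  0.2301] tilt [-0.     0.002 -1.   ] yaw -76.3 q6 -0.12 | turn -59.9 shift cm [68.74  8.08 -6.87] F [-1.2 -0.3 -0. ]
```

>>> {"op": "send_rows", "data": {
  "rows": [
    [8.5,[0,0,0],-10],
    [8.5,[0,0,0],-10],
    [8.5,[0,0,0],-10],
    [8.5,[0,0,0],-10],
    [8.5,[0,0,0],-10],
    [8.5,[0,0,0],-10],
    [8.5,[5,0.9,0],0],
    [8.5,[5,0.9,0],0],
    [8.5,[5,0.9,0],0],
    [8.5,[5,0.9,0],0]
  ]
}}

```text
t: 1.3
tool_pos: [0.2393, -0.4233, 0.2305]
tool_rot: [-2.513, -1.884, -0.001]
contact_force: [1.0, -0.6, 0.3]
opening: 0.085
grip_force: 0.0
```

>>> {"op": "send_rows", "data": {
  "rows": [
    [6,[5,0.9,0],0],
    [6,[5,0.9,0],0],
    [6,[5,0.9,0],0],
    [6,[5,0.9,0],0],
    [6,[5,0.9,0],0],
    [6,[5,0.9,0],0],
    [6,[5,0.9,0],0],
    [6,[5,0.9,0],0],
    [6,[5,0.9,0],0],
    [6,[0,0,0],0]
  ]
}}

```text
t: 2.55
tool_pos: [0.443, -0.0132, 0.2305]
tool_rot: [-2.507, -1.891, 0.001]
contact_force: [0.3, -0.3, -0.3]
opening: 0.0603
grip_force: 0.0
```

```bash
python3 go.py 0.535 0.170 0.23 -16.4
```

```text
t 2.55 tcp [ 0.443  -0.0132  0.2305] tilt [-0.002  0.001 -1.   ] yaw -15.9 q6 0.08 | turn 0.5 shift cm [20.17  3.66  0.05] F [ 0.3 -0.3 -0.3]
```

>>> {"op": "send_rows", "data": {
  "rows": [
    [4,[4,0.7,0],0],
    [4,[4,0.7,0],0],
    [4,[4,0.7,0],0],
    [4,[0,0,0],0]
  ]
}}

```text
t: 3.05
tool_pos: [0.4966, 0.0942, 0.2306]
tool_rot: [-2.511, -1.887, 0.002]
contact_force: [0.1, 0.0, -0.3]
opening: 0.0399
grip_force: 0.0
```

```bash
python3 - <<'E'
from h import *
im=ctrl.get_image("wrist"); save(im,"w1.png"); np.savez("w1.npz",P=pts(im),f=im["frame"],z=im["range_z"])
print(np.array(im["cam_to_world"]).round(3),im["fx"])
E
python3 go.py 0.535 0.170 0.23 -16.4
```

```text
[[ 0.961 -0.266 -0.08   0.517]
 [-0.278 -0.921 -0.273  0.162]
 [-0.002  0.284 -0.959  0.373]
 [ 0.     0.     0.     1.   ]] 281.35143279719586
t 3.1 tcp [0.4963 0.0932 0.2306] tilt [-0.002 -0.001 -1.   ] yaw -16.2 q6 0.32 | turn 0.2 shift cm [8.46 1.55 0.05] F [-0.5 -0.1 -0.5]
```

View pics/w1.png

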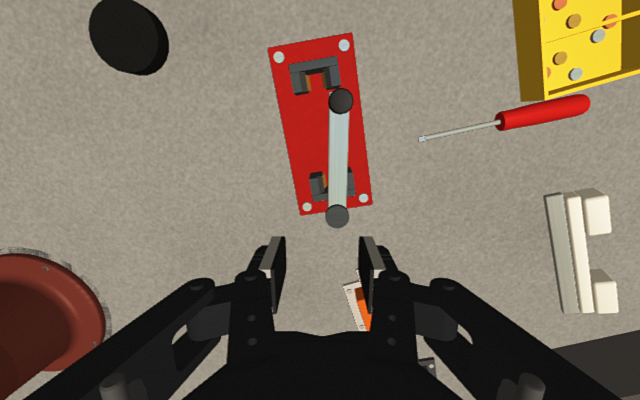

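The wrist view shows the whole bracket (270–372, 33–215), with the knob at (340,100), the pivot at (337,215) and the two dark slot posts at (315,75) and (332,187).

```bash
cat > br.py <<'E'
from h import *
def bracket(d,roi):
    P=d["P"]; f=d["f"]; H,S,V=cv2.split(cv2.cvtColor(f,cv2.COLOR_RGB2HSV)); z=P[...,2]
    m=np.zeros(z.shape,bool); m[roi[1]:roi[3],roi[0]:roi[2]]=1; m&=d["z"]>0
    r=m&((H<6)|(H>174))&(S>150)&(abs(z-.012)<.006)
    b=cv2.minAreaRect(P[r][:,:2].astype(np.float32)); print("red",r.sum(),np.round(b[0],4),np.round(b[1],4),round(b[2],2),P[r][:,2].mean().round(4))
    p=m&(V<120)&(S<100)&(abs(z-.050)<.003)
    q=P[p][:,:2]; a=np.radians(b[2] if b[1][0]>b[1][1] else b[2]+90); y=np.array([np.cos(a),np.sin(a)]); y*=np.sign(y[1]); x=np.array([y[1],-y[0]])
    l=np.stack([(q-b[0])@x,(q-b[0])@y],1)
    for s in (1,-1):
        k=l[l[:,1]*s>.03]; print("post",s,len(k),np.percentile(k,[2,50,98],axis=0).round(4).tolist() if len(k) else "")
    return m,P,f,(H,S,V),np.array(b[0]),x,y
E
python3 - <<'E'
from br import *
m,P,f,(H,S,V),c,x,y=bracket(np.load("w1.npz"),(260,25,385,235))
k=m&(P[...,2]>.089)&(P[...,2]<.1); q=P[k][:,:2]; print("knob",k.sum(),np.round(cv2.minEnclosingCircle(q.astype(np.float32)),4) if 0 else q.mean(0).round(4),np.ptp(q,axis=0).round(4),P[k][:,2].mean())
kn=q.mean(0); pv=c-.094*y; dd=kn-pv; print("pivot",pv.round(4),"bar len",np.hypot(*dd).round(4),"joint",np.arctan2(dd@x,dd@y).round(3),"x",x.round(4),"y",y.round(4))
E
```

```text
red 8722 [0.5129 0.1421] [0.2094 0.0992] 83.25 0.0119
post 1 881 [[-0.0249, 0.0486], [0.0007, 0.0678], [0.0248, 0.0761]]
post -1 431 [[-0.0252, -0.0758], [-0.0145, -0.064], [0.0248, -0.0482]]
knob 506 [0.5367 0.1697] [0.0229 0.0231] 0.09273340906384414
pivot [0.5019 0.0487] bar len 0.1259 joint 0.162 x [ 0.9931 -0.1176] y [0.1176 0.9931]
```

```bash
python3 go.py 0.5367 0.1697 0.066 -16
```

```text
t 3.1 tcp [0.4963 0.0932 0.2306] tilt [-0.002 -0.001 -1.   ] yaw -16.2 q6 0.32 | turn -0.2 shift cm [ 8.49  1.8  16.45] F [-0.5 -0.1 -0.5]
```

>>> {"op": "send_rows", "data": {
  "rows": [
    [4,[4.2,0.9,3],0],
    [4,[4.3,0.9,3],0],
    [4,[0,0,2.8],0],
    [4,[0,0,2.8],0],
    [4,[0,0,2.5],0],
    [4,[0,0,2.3],0],
    [4,[0,0,0],0]
  ]
}}

```text
t: 3.98
tool_pos: [0.5355, 0.1681, 0.065]
tool_rot: [-2.513, -1.881, 0.008]
contact_force: [-0.4, 0.2, 0.4]
opening: 0.0397
grip_force: 0.0
```

>>> {"op": "send_rows", "data": {
  "rows": [
    [4,[-0.04,1,0],4.5],
    [4,[-0.16,2,0],9],
    [4,[-0.16,2,0],9],
    [4,[0,0,0],0],
    [4,[0,0,0],0]
  ]
}}

```text
t: 4.6
tool_pos: [0.5818, 0.1467, 0.0681]
tool_rot: [2.832, 1.36, 0.001]
contact_force: [0.7, 0.5, 0.1]
opening: 0.0396
grip_force: 0.0
```

Run:
```python
from go import *
pv=np.array([.5019,.0487]);o=ctrl.get_obs();d=o["tool_pos"][:2]-pv
print(np.hypot(*d),"ang",np.degrees(np.arctan2(d[1],d[0])),o["tool_pos"],o["contact_force"]);go(0,0,0,-38.5)
```

```text
0.12640943193341508 ang 50.80392446980557 [0.58178776 0.14666576 0.06807745] [0.72742452 0.50738154 0.14739554]
t 4.6 tcp [0.5818 0.1467 0.0681] tilt [ 0.001  0.    -1.   ] yaw -38.7 q6 0.8 | turn -0.2 shift cm [-47.7  -36.4    6.76] F [0.7 0.5 0.1]
```

>>> {"op": "send_rows", "data": {
  "rows": [
    [4,[-0.16,2,0],9],
    [4,[-0.16,2,0],9],
    [4,[-0.16,2,0],9],
    [4,[-0.16,2,0],9],
    [4,[-0.16,2,0],9],
    [4,[-0.16,2,0],9],
    [4,[0,0,0],0],
    [4,[0,-0.5,0],0],
    [4,[0,0,0],0]
  ]
}}

```text
t: 5.72
tool_pos: [0.6294, 0.0472, 0.0675]
tool_rot: [-3.141, 0.071, -0.0]
contact_force: [-0.6, 0.4, -0.1]
opening: 0.0404
grip_force: 0.0
```

>>> {"op": "send_rows", "data": {
  "rows": [
    [4,[0,0,-3],0],
    [4,[0,0,-4],0],
    [4,[0,0,-4],0],
    [4,[0,0,-4],0],
    [8.5,[0,0,0],0]
  ]
}}

```text
t: 6.35
tool_pos: [0.6319, 0.0467, 0.2226]
tool_rot: [3.141, -0.073, 0.014]
contact_force: [-0.3, 0.3, -0.9]
opening: 0.057
grip_force: 0.0
```

```bash
python3 - <<'E'
from br import *
im=ctrl.get_image("top"); save(im,"top1.png"); P=pts(im)
m=(abs(P[...,2]-.0925)<.006); m[:170]=0; m[250:]=0; m[:,:240]=0; m[:,330:]=0
kn=P[m][:,:2].mean(0); d=kn-[.5019,.0487]; print(m.sum(),kn,np.hypot(*d),np.radians(83.25)-np.arctan2(d[1],d[0]))
E
python3 go.py .512 -.124 .2 1
```

```text
72 [0.62430292 0.04571751] 0.12243925474899535 1.47734791595795
t 6.4 tcp [0.6306 0.0466 0.2196] tilt [ 0.004 -0.    -1.   ] yaw -92.7 q6 1.57 | turn 86.3 shift cm [16.85 12.16  1.91] F [ 0.6 -0.8 -0.8]
```

>>> {"op": "send_rows", "data": {
  "rows": [
    [8.5,[0,0,0],-10],
    [8.5,[0,0,0],-10],
    [8.5,[0,0,0],-10],
    [8.5,[0,0,0],-10],
    [8.5,[0,0,0],-10],
    [8.5,[0,0,0],-10],
    [8.5,[0,0,0],-10],
    [8.5,[0,0,0],-10],
    [8.5,[0,0,0],-10],
    [8.5,[0,0,0],-4]
  ]
}}

```text
t: 7.65
tool_pos: [0.6284, 0.0465, 0.2147]
tool_rot: [-2.191, -2.248, 0.004]
contact_force: [-0.2, 0.2, 0.7]
opening: 0.0848
grip_force: 0.0
```

>>> {"op": "send_rows", "data": {
  "rows": [
    [8.5,[-4.5,-2,-0.2],0],
    [8.5,[-4.5,-2,-0.2],0],
    [8.5,[-4.5,-2,-0.2],0],
    [8.5,[-4.5,-2,-0.2],0],
    [8.5,[-4.5,-2,0],0],
    [8.5,[-4.5,-2,0],0],
    [8.5,[0,0,0],0],
    [8.5,[0,0,0],0]
  ]
}}

```text
t: 8.65
tool_pos: [0.5151, -0.2257, 0.2237]
tool_rot: [-2.195, -2.244, 0.0]
contact_force: [1.1, 0.6, 0.1]
opening: 0.085
grip_force: 0.0
```

```bash
python3 - <<'E'
from h import *
im=ctrl.get_image("wrist"); save(im,"w2.png"); np.savez("w2.npz",P=pts(im),f=im["frame"],z=im["range_z"])
P=pts(im);f=im["frame"];H,S,V=cv2.split(cv2.cvtColor(f,cv2.COLOR_RGB2HSV));z=P[...,2]
near=np.hypot(P[...,0]-.512,P[...,1]+.124)<.09
m=near&(H<16)&(S>140)&(abs(z-.038)<.004); print("top",np.argwhere(m).mean(0),[np.round(v,4) for v in cv2.minAreaRect(P[m][:,:2].astype(np.float32))],z[m].mean())
m=(near&(z>.003)&(z<.012)).astype(np.uint8); m=cv2.morphologyEx(m,cv2.MORPH_OPEN,np.ones((3,3)))>0;print("plate",[np.round(v,4) for v in cv2.minAreaRect(P[m][:,:2].astype(np.float32))],z[m].mean())
E
python3 go.py .512 -.124 .2 1
```

```text
top [ 86.52666667 323.5854902 ] [array([ 0.5141, -0.1262]), array([0.0388, 0.0734]), np.float64(2.3914)] 0.037884218090758474
plate [array([ 0.5139, -0.1263]), array([0.07  , 0.1295]), np.float64(2.1062)] 0.005971164130318175
t 8.7 tcp [ 0.5154 -0.2254  0.2241] tilt [-0.001  0.001 -1.   ] yaw 1.3 q6 -0.57 | turn 0.3 shift cm [10.14 -0.16  2.42] F [-0.6  1.  -0.3]
```

View pics/w2.png

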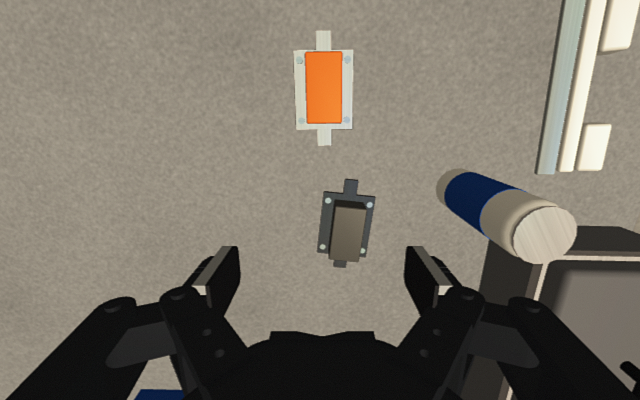

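The wrist view shows the orange pad at (323,87), the worn pad at (346,225), and free space around the block for the fingers.

```bash
python3 go.py .514 -.1263 .012 2.2
```

```text
t 8.7 tcp [ 0.5154 -0.2254  0.2241] tilt [-0.001  0.001 -1.   ] yaw 1.3 q6 -0.57 | turn -0.9 shift cm [ 9.87  0.27 21.22] F [-0.6  1.  -0.3]
```

>>> {"op": "send_rows", "data": {
  "rows": [
    [8.5,[0,0,0],-0.9],
    [8.5,[5,0.1,1],0],
    [8.5,[4.9,0.15,1],0],
    [8.5,[0,0,4],0],
    [8.5,[0,0,4],0],
    [8.5,[0,0,4],0],
    [8.5,[0,0,3],0],
    [8.5,[0,0,2],0],
    [8.5,[0,0,1.2],0],
    [8.5,[0,0,0],0]
  ]
}}

```text
t: 9.95
tool_pos: [0.5139, -0.1268, 0.0226]
tool_rot: [-2.177, -2.263, 0.001]
contact_force: [0.4, -0.0, 0.2]
opening: 0.0849
grip_force: 0.0
```

```bash
python3 go.py .514 -.1263 .012 2.2
```

```text
t 9.95 tcp [ 0.5139 -0.1268  0.0226] tilt [-0.001  0.001 -1.   ] yaw 2.2 q6 -0.42 | turn 0.0 shift cm [0.05 0.02 1.06] F [ 0.4 -0.   0.2]
```

>>> {"op": "send_rows", "data": {
  "rows": [
    [8.5,[0,0,1],0],
    [3,[0,0,0],0],
    [3,[0,0,0],0],
    [3,[0,0,0],0],
    [3,[0,0,0],0],
    [3,[0,0,0],0],
    [3,[0,0,0],0]
  ],
  "newtons": 60
}}

```text
t: 10.82
tool_pos: [0.5149, -0.1278, 0.014]
tool_rot: [2.179, 2.262, 0.001]
contact_force: [-0.1, -0.8, 5.1]
opening: 0.0386
grip_force: 63.8
```

>>> {"op": "send_rows", "data": {
  "rows": [
    [3,[0,0,-1],0],
    [3,[0,0,-2],0],
    [3,[0,0,-3],0],
    [3,[0,0,-4],0],
    [3,[0,0,-4],0],
    [3,[0,0,0],0]
  ]
}}

```text
t: 11.58
tool_pos: [0.516, -0.1282, 0.1567]
tool_rot: [2.175, 2.258, 0.004]
contact_force: [0.7, 0.1, -3.9]
opening: 0.0389
grip_force: 63.3
```

```bash
python3 go.py .5129 .1421 .13 -6.75
```

```text
t 11.57 tcp [ 0.516  -0.1282  0.1567] tilt [ 0.006 -0.002 -1.   ] yaw 2.1 q6 -0.42 | turn 8.9 shift cm [26.81 -3.5   2.6 ] F [ 0.7  0.1 -3.9]
```

>>> {"op": "send_rows", "data": {
  "rows": [
    [3,[0,0,0],8.9],
    [3,[4,-0.5,0],0],
    [3,[4.5,-0.6,0],0],
    [3,[4.5,-0.6,0],0],
    [3,[4.5,-0.6,0],0],
    [3,[4.5,-0.6,0],0],
    [3,[4.8,-0.6,0],0],
    [3,[0,0,0],0],
    [3,[0,0,0],0]
  ]
}}

```text
t: 12.7
tool_pos: [0.5096, 0.1424, 0.151]
tool_rot: [-2.347, -2.086, 0.005]
contact_force: [0.5, -1.3, -2.9]
opening: 0.0389
grip_force: 63.1
```

```bash
python3 go.py .5129 .1421 .13 -6.75
python3 - <<'E'
from h import *
im=ctrl.get_image("wrist"); save(im,"w3.png"); np.savez("w3.npz",P=pts(im),f=im["frame"],z=im["range_z"])
im=ctrl.get_image("top"); save(im,"t3.png"); np.savez("t3.npz",P=pts(im),f=im["frame"],z=im["range_z"])
E
```

```text
t 12.7 tcp [0.5096 0.1424 0.151 ] tilt [-0.004 -0.001 -1.   ] yaw -6.7 q6 0.25 | turn 0.0 shift cm [0.01 0.34 2.1 ] F [ 0.5 -1.3 -2.9]
```

View pics/w3.png

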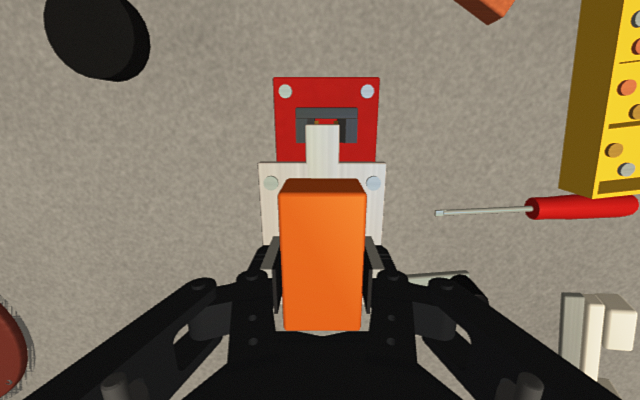

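The wrist view shows the pad held straight, with its front ear (322,125–162) just ahead of the far slot (326,125). I'll measure its offset from the TCP and from the bracket.

Run:
```python
from h import *
d=np.load("w3.npz");P=d["P"];f=d["f"];H,S,V=cv2.split(cv2.cvtColor(f,cv2.COLOR_RGB2HSV))
y=np.array([.1176,.9931]);x=np.array([y[1],-y[0]]);c=np.array([.5129,.1421])
def loc(m): 
    q=P[m]; return np.c_[(q[:,:2]-c)@x,(q[:,:2]-c)@y,q[:,2]]
R=np.zeros(H.shape,bool);R[110:335,250:395]=1
w=R&(S<60)&(V>130)&(P[...,2]>.08);L=loc(w); print("plate z",np.percentile(L[:,2],[5,50,95]))
ear=L[L[:,1]>.047]; print("ear n",len(ear),"x",np.percentile(ear[:,0],[1,50,99]),"ymax",ear[:,1].max(),"z",np.median(ear[:,2]))
pl=L[(L[:,1]>.036)&(L[:,1]<.044)]; print("plate x",pl[:,0].min(),pl[:,0].max())
fit=np.polyfit(L[:,1],L[:,2],1); print("pitch",fit[0])
o=R&(H<16)&(S>140)&(P[...,2]>.125)&(P[...,0]<.56);L=loc(o);t=L[L[:,2]>np.median(L[:,2])-.004]
r=cv2.minAreaRect(t[:,:2].astype(np.float32));print("top",[np.round(v,4) for v in r],np.median(t[:,2]),"pitch/roll",np.linalg.lstsq(np.c_[t[:,:2],np.ones(len(t))],t[:,2],rcond=None)[0])
```

```text
plate z [0.14173416 0.14282986 0.14455205]
ear n 1259 x [-0.01199174 -0.0027451   0.00532435] ymax 0.07080947334583346 z 0.1427188409183974
plate x -0.03817542026991172 0.03188248172210538
pitch 0.0687805286136284
top [array([-0.0033,  0.0174]), array([0.1069, 0.0405]), np.float64(89.734)] 0.1747593401963108 pitch/roll [-0.00182029  0.07868291  0.17488134]
```

Run:
```python
from h import *
d=np.load("w3.npz");P=d["P"];f=d["f"];H,S,V=cv2.split(cv2.cvtColor(f,cv2.COLOR_RGB2HSV))
y=np.array([.1176,.9931]);x=np.array([y[1],-y[0]]);c=np.array([.5129,.1421])
X=(P[...,:2]-c)@x;Y=(P[...,:2]-c)@y;Z=P[...,2]
R=np.zeros(H.shape,bool);R[60:335,250:395]=1
m=R&((H<6)|(H>174))&(S>150)&(abs(Z-.012)<.005);print("red x",np.percentile(X[m],[.5,99.5]),"ymax",np.percentile(Y[m],99.5))
m=R&(V<120)&(S<100)&(abs(Z-.05)<.003);print("post x",np.percentile(X[m],[1,99]),"y",np.percentile(Y[m],[1,99]))
w=R&(S<60)&(V>130)&(Z>.13)
for v in range(118,245,6):
    k=w[v]; 
    if k.sum(): print(v,k.sum(),X[v][k].min().round(4),X[v][k].max().round(4),np.median(Y[v][k]).round(4),np.median(Z[v][k]).round(4))
o=R&(H<16)&(S>140)&(Z>.12)
print("orange")
for v in range(175,335,10):
    k=o[v]; 
    if k.sum(): print(v,k.sum(),np.median(X[v][k]).round(4),np.median(Y[v][k]).round(4),np.median(Z[v][k]).round(4))
```

```text
red x [-0.04903376  0.04905302] ymax 0.10440622401671266
post x [-0.02526784  0.02537356] y [0.04854243 0.07613894]
130 34 -0.012 0.0052 0.0632 0.1429
136 34 -0.0121 0.0052 0.0601 0.1426
142 33 -0.0116 0.0053 0.057 0.1427
148 33 -0.0117 0.0054 0.0539 0.1426
154 33 -0.0117 0.0054 0.0507 0.1425
160 33 -0.0117 0.0055 0.0475 0.1425
166 128 -0.0375 0.031 0.0443 0.1429
172 128 -0.038 0.0312 0.041 0.1428
178 60 -0.0381 0.0315 0.0378 0.1433
184 48 -0.0376 0.0309 0.0345 0.1437
190 42 -0.0378 0.0313 0.0309 0.1429
196 34 -0.0379 0.0309 0.0274 0.1428
202 34 -0.0377 0.0313 0.0238 0.1426
208 35 -0.0381 0.0315 0.0204 0.1428
214 34 -0.0377 0.0309 0.0168 0.1428
220 34 -0.038 0.0313 0.0131 0.1427
226 33 -0.0375 0.031 0.0095 0.1428
232 33 -0.0379 0.0311 0.0057 0.1428
238 21 -0.0382 0.0315 0.002 0.1429
244 14 -0.0376 0.0309 -0.0018 0.143
orange
185 77 -0.0031 0.0381 0.1606
195 89 -0.003 0.037 0.1745
205 88 -0.0033 0.0325 0.1748
215 87 -0.003 0.0278 0.1748
225 86 -0.0033 0.023 0.1748
235 85 -0.003 0.0181 0.1748
245 85 -0.003 0.013 0.1747
255 85 -0.0027 0.0079 0.1749
265 83 -0.003 0.0027 0.1748
275 83 -0.003 -0.0026 0.1749
285 82 -0.0032 -0.0082 0.1748
295 81 -0.003 -0.0138 0.1748
305 79 -0.003 -0.0195 0.1748
315 78 -0.0032 -0.0255 0.1748
325 77 -0.003 -0.0315 0.1748
```

The held pad is level. It sits 3.3 mm short in x and 1 mm over in y, so I'll correct that and lower it.

>>> {"op": "send_rows", "data": {
  "rows": [
    [3,[-0.1,0.33,0],0],
    [3,[0,0,2],0],
    [3,[0,0,2],0],
    [3,[0,0,2],0],
    [3,[0,0,1.5],0],
    [3,[0,0,0],0],
    [3,[0,0,0],0]
  ]
}}

```text
t: 13.68
tool_pos: [0.5147, 0.1415, 0.0788]
tool_rot: [2.348, 2.086, 0.001]
contact_force: [1.8, 0.3, -2.5]
opening: 0.0387
grip_force: 63.0
```

```bash
python3 go.py .5128 .1411 .06 -6.75;  python3 - <<'E'
from h import *
im=ctrl.get_image("wrist"); P=pts(im);f=im["frame"];H,S,V=cv2.split(cv2.cvtColor(f,cv2.COLOR_RGB2HSV))
save(im,"w4.png")
y=np.array([.1176,.9931]);x=np.array([y[1],-y[0]]);c=np.array([.5129,.1421])
X=(P[...,:2]-c)@x;Y=(P[...,:2]-c)@y;Z=P[...,2]
w=(S<60)&(V>130);w[:110]=0;w[245:]=0
for v in range(120,240,6):
    k=w[v]&(abs(X[v])<.045)
    if k.sum(): print(v,k.sum(),X[v][k].min().round(4),X[v][k].max().round(4),np.median(Y[v][k]).round(4),np.median(Z[v][k]).round(4))
R=np.zeros(H.shape,bool);R[:335,230:410]=1
m=R&(V<120)&(S<100)&(abs(Z-.05)<.003);print("post x",np.percentile(X[m],[1,99]),"y",np.percentile(Y[m],[1,99]))
E
```

```text
t 13.68 tcp [0.5147 0.1415 0.0788] tilt [ 0.001  0.    -1.   ] yaw -6.8 q6 0.25 | turn -0.0 shift cm [-0.06 -0.19  1.88] F [ 1.8  0.3 -2.5]
120 1 0.0018 0.0018 0.0703 0.2213
126 35 -0.0068 0.0104 0.0649 0.0706
132 35 -0.0064 0.0104 0.0619 0.0707
138 33 -0.0063 0.0105 0.0588 0.0706
144 35 -0.0065 0.0105 0.0557 0.0708
150 33 -0.0065 0.0106 0.0526 0.0707
156 35 -0.0065 0.0107 0.0493 0.0704
162 36 -0.0066 0.0107 0.0461 0.0707
168 132 -0.0327 0.0362 0.0429 0.0706
174 129 -0.0324 0.0366 0.0396 0.0707
180 54 -0.0324 0.0368 0.0364 0.0713
186 47 -0.0322 0.0365 0.0331 0.0716
192 40 -0.0322 0.0365 0.0294 0.0707
198 37 -0.0323 0.0362 0.026 0.0706
204 37 -0.0322 0.0366 0.0225 0.0707
210 34 -0.0325 0.0359 0.0189 0.0706
216 35 -0.032 0.0364 0.0153 0.0707
222 34 -0.0324 0.0364 0.0116 0.0707
228 33 -0.0326 0.0362 0.0078 0.0704
234 35 -0.0319 0.0364 0.004 0.0703
post x [-0.02539929  0.02540899] y [-0.08413001  0.07651245]
```

>>> {"op": "send_rows", "data": {
  "rows": [
    [3,[0,-0.2,0],0],
    [3,[0,0,1],0],
    [3,[0,0,0.9],0],
    [3,[0,0,0.8],0],
    [3,[0,0,0],0],
    [3,[0,0,0],0]
  ]
}}

```text
t: 14.48
tool_pos: [0.5122, 0.1416, 0.0513]
tool_rot: [-2.349, -2.086, 0.0]
contact_force: [-0.5, -0.9, -2.6]
opening: 0.0388
grip_force: 62.9
```

```bash
python3 go.py .5128 .1411 .0262 -6.75
```

```text
t 14.47 tcp [0.5122 0.1416 0.0513] tilt [-0. -0. -1.] yaw -6.8 q6 0.25 | turn -0.0 shift cm [-0.04  0.06  2.51] F [-0.5 -0.9 -2.6]
```

>>> {"op": "send_rows", "data": {
  "rows": [
    [3,[0,0,0.5],0],
    [3,[0,0,0.4],0],
    [3,[0,0,0.2],0],
    [3,[0,0,0.2],0],
    [3,[0,0,0],0]
  ]
}}

```text
t: 15.1
tool_pos: [0.5133, 0.1418, 0.0398]
tool_rot: [2.348, 2.086, 0.003]
contact_force: [-1.0, 0.2, 4.4]
opening: 0.0392
grip_force: 64.0
```

>>> {"op": "send_rows", "data": {
  "rows": [
    [3,[0,0,0.2],0],
    [3,[0,0,0.2],0],
    [3,[0,0,0],0]
  ]
}}

```text
t: 15.48
tool_pos: [0.5131, 0.142, 0.0355]
tool_rot: [2.348, 2.086, 0.003]
contact_force: [-0.8, 1.1, 3.6]
opening: 0.0391
grip_force: 63.9
```

>>> {"op": "send_rows", "data": {
  "rows": [
    [3,[0,0,0.2],0],
    [3,[0,0,0.2],0],
    [3,[0,0,0],0]
  ]
}}

```text
t: 15.85
tool_pos: [0.5125, 0.1417, 0.0302]
tool_rot: [2.348, 2.086, 0.001]
contact_force: [0.7, 1.1, 2.6]
opening: 0.0394
grip_force: 63.8
```

Past the clips already; the last 4 mm goes in small steps.

>>> {"op": "send_rows", "data": {
  "rows": [
    [3,[0,0,0.2],0],
    [3,[0,0,0.1],0],
    [3,[0,0,0],0],
    [3,[0,0,0],0]
  ]
}}

```text
t: 16.35
tool_pos: [0.5113, 0.1414, 0.0264]
tool_rot: [-2.348, -2.086, 0.003]
contact_force: [0.2, 0.6, -4.1]
opening: 0.0389
grip_force: 63.0
```

>>> {"op": "send_rows", "data": {
  "rows": [
    [3,[0,0,0.1],0],
    [3,[0,0,0.1],0],
    [3,[0,0,0],0]
  ]
}}

```text
t: 16.73
tool_pos: [0.5123, 0.1417, 0.026]
tool_rot: [-2.348, -2.087, 0.0]
contact_force: [-3.9, -0.1, 3.9]
opening: 0.039
grip_force: 63.8
```

```bash
python3 - <<'E'
from h import *
im=ctrl.get_image("wrist"); P=pts(im);f=im["frame"];H,S,V=cv2.split(cv2.cvtColor(f,cv2.COLOR_RGB2HSV))
save(im,"w5.png")
y=np.array([.1176,.9931]);x=np.array([y[1],-y[0]]);c=np.array([.5129,.1421])
X=(P[...,:2]-c)@x;Y=(P[...,:2]-c)@y;Z=P[...,2]
w=(S<60)&(V>110)&(Z<.045);w[:110]=0;w[245:]=0
for v in range(114,240,8):
    k=w[v]&(abs(X[v])<.045)
    if k.sum(): print(v,k.sum(),X[v][k].min().round(4),X[v][k].max().round(4),np.median(Y[v][k]).round(4),np.median(Z[v][k]).round(4))
E
python3 go.py .5128 .1411 .0262 -6.75
```

```text
130 28 -0.0072 0.0071 0.0628 0.018
138 27 -0.0067 0.007 0.0587 0.0179
146 27 -0.0067 0.007 0.0546 0.0179
154 27 -0.0069 0.0071 0.0503 0.0178
162 35 -0.0342 0.0089 0.046 0.0177
170 128 -0.0352 0.034 0.0417 0.0179
178 60 -0.035 0.0344 0.0374 0.0183
186 44 -0.0345 0.0339 0.0331 0.019
194 36 -0.0349 0.0335 0.0282 0.018
202 33 -0.0346 0.0338 0.0235 0.0178
210 32 -0.0349 0.0333 0.0189 0.018
218 33 -0.0345 0.0339 0.014 0.0178
226 32 -0.0349 0.0335 0.0091 0.0179
234 33 -0.0347 0.0338 0.004 0.0176
t 16.77 tcp [0.5123 0.1417 0.0261] tilt [-0.  0. -1.] yaw -6.8 q6 0.25 | turn -0.0 shift cm [-0.05  0.05 -0.01] F [-4.4 -0.   5.5]
```

View pics/w5.png

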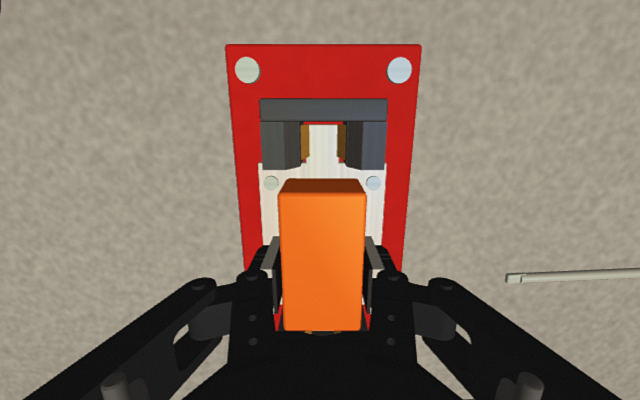

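The view shows the ear below the brass clips (305 and 341, 140), and the plate measures 18 mm high all along, so the pad is seated. Next I'll release it and rise.

>>> {"op": "send_rows", "data": {
  "rows": [
    [6.5,[0,0,0],0],
    [6.5,[0,0,0],0],
    [6.5,[0,0,0],0],
    [6.5,[0,0,-2],0],
    [6.5,[0,0,-4],0],
    [6.5,[0,0,-4],0],
    [4,[0,0,-4],0],
    [4,[0,0,-2],0],
    [4,[0,0,0],0]
  ]
}}

```text
t: 17.9
tool_pos: [0.5131, 0.1417, 0.1866]
tool_rot: [2.347, 2.085, 0.004]
contact_force: [-0.6, -0.0, 0.2]
opening: 0.0399
grip_force: 0.0
```

>>> {"op": "send_rows", "data": {
  "rows": [
    [4,[0,0,0],10.5],
    [4,[0,0,0],10.5],
    [4,[0,0,0],10.5],
    [4,[0,0,0],10.5],
    [4,[0,0,0],10.5],
    [4,[0,0,0],10.5],
    [4,[0,0,0],10.5],
    [4,[0,0,0],10.5],
    [4,[0,0,0],0]
  ]
}}

```text
t: 19.02
tool_pos: [0.511, 0.1414, 0.1827]
tool_rot: [3.141, -0.017, -0.006]
contact_force: [0.9, -0.2, 0.1]
opening: 0.0401
grip_force: 0.0
```

```bash
python3 go.py .628 .0456 .18 -91.4
python3 - <<'E'
from br import *
im=ctrl.get_image("top"); save(im,"top2.png"); P=pts(im); f=im["frame"];H,S,V=cv2.split(cv2.cvtColor(f,cv2.COLOR_RGB2HSV))
m=(H<16)&(S>140)&(np.hypot(P[...,0]-.513,P[...,1]-.142)<.06)&(P[...,2]>.04); print(m.sum(),P[m].mean(0))
E
```

```text
t 19.02 tcp [0.511  0.1414 0.1827] tilt [-0.004 -0.001 -1.   ] yaw -90.6 q6 1.71 | turn 0.8 shift cm [11.93  9.29  0.22] F [ 0.9 -0.2  0.1]
3621 [0.50886906 0.14127478 0.49047976]
```

>>> {"op": "send_rows", "data": {
  "rows": [
    [4.6,[3,2.3,0],0.8],
    [4.6,[3,2.3,0],0],
    [4.6,[3,2.3,0],0],
    [4.6,[2.9,2.3,0],0],
    [4.6,[0,0,3],0],
    [4.6,[0,0,3],0],
    [4.6,[0,0,2],0],
    [4.6,[0,0,0],0],
    [4.6,[0,0,0],0]
  ]
}}

```text
t: 20.2
tool_pos: [0.6297, 0.0469, 0.1064]
tool_rot: [3.141, -0.042, 0.003]
contact_force: [0.1, -0.1, -0.0]
opening: 0.0459
grip_force: 0.0
```

```bash
python3 go.py .628 .0456 .067 -91.4
python3 - <<'E'
from br import *
im=ctrl.get_image("top"); P=pts(im); f=im["frame"];H,S,V=cv2.split(cv2.cvtColor(f,cv2.COLOR_RGB2HSV))
m=(H<16)&(S>140)&(np.hypot(P[...,0]-.513,P[...,1]-.142)<.06)&(P[...,2]>.04)&(P[...,2]<.1); print(m.sum(),P[m].mean(0) if m.any() else"")
E
```

```text
t 20.2 tcp [0.6297 0.0469 0.1064] tilt [ 0.002 -0.    -1.   ] yaw -91.5 q6 1.55 | turn -0.1 shift cm [-0.17  0.14  3.94] F [ 0.1 -0.1 -0. ]
1 [0.49088669 0.19301383 0.04475001]
```

>>> {"op": "send_rows", "data": {
  "rows": [
    [4.6,[-0.2,0.1,2],0],
    [4.6,[0,0,1.9],0],
    [4.6,[0,0,0],0],
    [4.6,[-0.04,-1,0],-4.5],
    [4.6,[-0.16,-2,0],-9],
    [4.6,[-0.16,-2,0],-9],
    [4.6,[-0.16,-2,0],-9],
    [4.6,[0,0,0],0]
  ]
}}

```text
t: 21.25
tool_pos: [0.6095, 0.114, 0.0662]
tool_rot: [-3.035, -0.811, 0.0]
contact_force: [0.3, 0.3, -0.7]
opening: 0.0461
grip_force: 0.0
```

```bash
cat > arc.py <<'E'
from go import *
pv=np.array([.5019,.0487]);o=ctrl.get_obs();d=o["tool_pos"][:2]-pv
a=np.degrees(np.arctan2(d[1],d[0])); print("r",np.hypot(*d),"tool bar angle deg",83.25-a); go(*(pv+.126*d/np.hypot(*d)),.067,a-90)
E
python3 arc.py
```

```text
r 0.12583895342400717 tool bar angle deg 52.00512269242422
t 21.25 tcp [0.6095 0.114  0.0662] tilt [-0.  0. -1.] yaw -60.1 q6 1.11 | turn -1.3 shift cm [ 0.02 -0.   -0.08] F [ 0.3  0.3 -0.7]
```

>>> {"op": "send_rows", "data": {
  "rows": [
    [4.6,[-0.16,-2,0],-9.5],
    [4.6,[-0.16,-2,0],-9],
    [4.6,[-0.16,-2,0],-9],
    [4.6,[-0.16,-2,0],-9],
    [4.6,[-0.16,-2,0],-9],
    [4.6,[-0.02,-0.6,0],-3],
    [4.6,[0,0,0],0],
    [4.6,[0,0,0],0]
  ]
}}

```text
t: 22.25
tool_pos: [0.5266, 0.173, 0.0665]
tool_rot: [2.436, 1.983, 0.001]
contact_force: [-0.0, 0.1, -0.6]
opening: 0.0461
grip_force: 0.0
```

```bash
python3 arc.py
```

```text
r 0.1267120366404497 tool bar angle deg 4.477253419190276
t 22.25 tcp [0.5266 0.173  0.0665] tilt [ 0. -0. -1.] yaw -11.7 q6 0.39 | turn -0.5 shift cm [-0.07  0.   -0.05] F [-0.   0.1 -0.6]
```

>>> {"op": "send_rows", "data": {
  "rows": [
    [4.6,[-0.05,-0.6,0],-3],
    [4.6,[-0.02,-0.6,0],-3],
    [4.6,[-0.02,-0.4,0],-2],
    [4.6,[0,0,0],0],
    [4.6,[0,0,0],0]
  ]
}}

```text
t: 22.88
tool_pos: [0.5101, 0.1749, 0.0663]
tool_rot: [-2.29, -2.15, 0.0]
contact_force: [0.6, 0.7, 0.3]
opening: 0.0461
grip_force: 0.1
```

>>> {"op": "send_rows", "data": {
  "rows": [
    [4.6,[0,-0.2,0],0],
    [4.6,[0,-0.2,0],0],
    [4.6,[0,0,0],0]
  ]
}}

```text
t: 23.25
tool_pos: [0.5058, 0.1753, 0.0663]
tool_rot: [-2.289, -2.151, 0.0]
contact_force: [-0.6, 1.1, -0.4]
opening: 0.046
grip_force: 0.2
```

>>> {"op": "send_rows", "data": {
  "rows": [
    [4.6,[0,-0.2,0],0],
    [4.6,[0,0,0],0],
    [4.6,[0,0,0],0]
  ]
}}

```text
t: 23.62
tool_pos: [0.5055, 0.1753, 0.0664]
tool_rot: [2.288, 2.149, 0.005]
contact_force: [7.4, 0.0, -4.3]
opening: 0.0463
grip_force: 3.7
```

```bash
python3 arc.py
```

```text
r 0.12663599287015387 tool bar angle deg -5.0992440556348555
t 23.62 tcp [0.5055 0.1753 0.0664] tilt [ 0.004  0.    -1.   ] yaw -3.6 q6 0.26 | turn -1.9 shift cm [-0.06  0.   -0.06] F [ 7.4  0.  -4.3]
```

Stop reached (7.4 N, and -5.1° matches the finger slack). I'll back off to the middle, rise, and check with a picture.

>>> {"op": "send_rows", "data": {
  "rows": [
    [4.6,[0,0.6,0],0],
    [4.6,[0,0.5,0],0],
    [4.6,[0,0,0],0],
    [4.6,[0,0,-3],0],
    [4.6,[0,0,-4],0],
    [4.6,[0,0,-5],0],
    [4.6,[-4,0,-2],0],
    [4.6,[-5,0,0],0],
    [4.6,[0,0,0],0],
    [4.6,[0,0,0],0]
  ]
}}

```text
t: 24.88
tool_pos: [0.5092, 0.085, 0.2061]
tool_rot: [-2.289, -2.15, 0.0]
contact_force: [0.2, 0.1, 0.1]
opening: 0.046
grip_force: 0.0
```

Run:
```python
from br import *
im=ctrl.get_image("wrist"); save(im,"w6.png"); d=dict(P=pts(im),f=im["frame"],z=im["range_z"]);P=d["P"]
H,S,V=cv2.split(cv2.cvtColor(d["f"],cv2.COLOR_RGB2HSV))
y=np.array([.1176,.9931]);x=np.array([y[1],-y[0]]);c=np.array([.5129,.1421])
X=(P[...,:2]-c)@x;Y=(P[...,:2]-c)@y;Z=P[...,2]
k=(abs(Z-.0927)<.004)&(np.hypot(X,Y)<.06); a=X[k].mean(),Y[k].mean()+.094; print("knob",k.sum(),a,"joint",np.arctan2(*a))
o=(H<16)&(S>140)&(np.hypot(X,Y)<.06)&(Z>.045)&(Z<.055); print("block x",np.percentile(X[o],[1,99]),"y",np.percentile(Y[o],[1,99]),"z",np.median(Z[o]),np.linalg.lstsq(np.c_[X[o],Y[o],np.ones(o.sum())],Z[o],rcond=None)[0])
print(ctrl.get_obs()["contact_force"])
```

```text
knob 623 (np.float64(-0.0002797442881246889), np.float64(0.12583063295860564)) joint -0.0022231774621698694
block x [-0.01986594  0.0190007 ] y [-0.03467958  0.03664258] z 0.04979234658269699 [-0.0015124  -0.00091027  0.04979504]
[-0.07481255 -0.5125335  -0.08837008]
```

View pics/w6.png

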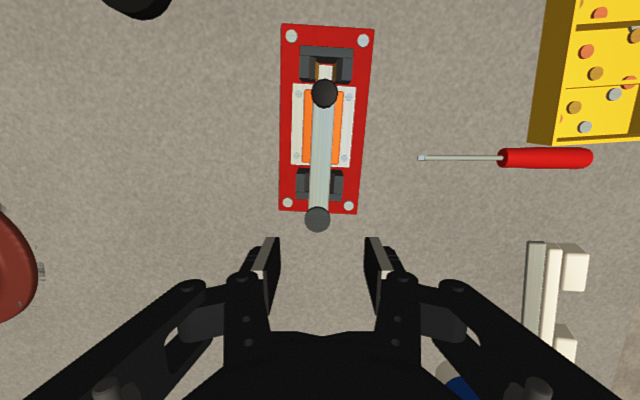

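The view shows the bar straight over the seated pad, with the knob at (324,93) and the pivot at (317,218). The joint measures about 0, the pad is level, and the gripper is clear of everything.

```bash
python3 -c "
from station import ctrl
print(ctrl.finish_job())"
```

```text
the job is handed in; nothing more can be done
None
```

The orange pad is seated flat in the bracket with its ears under the clips, the hold-down bar measures shut at about 0 rad, the gripper was clear, and the job was handed in at about 25 s; the call returned no verdict.

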